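# Take the label roll off the spindle at the honey stall

### The job

Clear the label stand for the next roll: raise the lift plate by its yellow handle, up to its stop, so that the label roll slides up off the upright spindle, then push the roll across onto the green tray until it lies flat and wholly on that tray. Then bring the lift plate all the way down again. Leave the spare roll on the grey tray, and do not knock over or shift the jars on the stand.

Things in the scene. Friction and masses are not known exactly. Their poses are not given: they have to be found in the camera images.
- stand: fixed plywood board 260 (x) x 490 (y) x 12 mm thick that carries the label stand. Origin: on the table, under the spindle axis; z up; the yellow handle is on its -x side, the trays on its +y and -y sides. Guide rods with a black bridge stand at x = +60 to +92 mm, up to 108 mm high. End stops 87 mm high close the trays' outer ends at y = +-237 mm
- spindle_tip (a point): top of the upright steel spindle, 22 mm diameter, fixed on the stand, 60 mm above the table
- lift (a joint): height of the dark steel lift plate, m: 0 = down, 0.055 = up at its stop; it stays where it is left (friction 8.5 N). The plate is 100 x 100 x 6 mm, the spindle passes through its middle; its top is 20 mm above the table when down, 75 mm when up (3 mm above the tray decks)
- lift_handle (a point): centre of the top face of the yellow handle: an upright block 36 mm long (stand x), 20 mm wide (stand y, grip across this), 55 mm high, on an arm of the lift plate 108 mm from the spindle on the stand's -x side; 75 mm above the table when the plate is down, moves with the plate
- roll: the label roll on the spindle: a wound paper ring with orange labels, 84 mm diameter, 45 mm high, bore 29 mm, about 0.2 kg. Origin: centre of its underside, z up. At the start it rests on the lift plate with the spindle in its bore
- tray_green: fixed green tray at the stand's +y or -y side (it differs), centre 145 mm from the spindle, axes parallel to the stand's. Deck 180 mm long (y) and 114 mm wide between side walls 12 mm high; open towards the spindle, 5 mm gap to the lift plate. Origin: centre of its underside, 12 mm above the table; the deck is 60 mm above this origin
- tray_grey: the same tray in grey on the other side of the spindle, holding the spare roll
- spare_roll: a spare label roll with purple labels, same size as the other, on the grey tray. Origin: centre of its underside
- jar_front: honey jar, 44 mm diameter, 90 mm high, standing on the stand's board on the handle side. Origin: centre of its underside
- jar_back: honey jar, same size, standing on the stand's board behind the trays. Origin: centre of its underside

How it is judged:
By the outcome, as a careful person would: the job done as asked, in the order asked, and still so for the second after the job is handed in, with the robot touching nothing.
It also fails if it takes over 58 s, if anything falls off the work surface, if the arm or the gripper's body presses on something with over 40 N, if the wrist force passes 120 N, or if a joint passes its speed limit or range.

### The arm

A 6-joint arm with a two-finger parallel gripper is mounted at the origin on the work surface. World frame = base frame: x ahead of the robot, y to its left, z up, the work surface at z = 0. Lengths are in m, angles in rad, forces in N, time in s.
With the tool pointing down it reaches from about 0.25 to 0.725 m from the base axis. Payload 4 kg.
Tool frame: the origin (TCP) lies at the very end of the fingers, on their centre line; the grasp point (between the pads) lies 19 mm behind it; z points along the fingers, y is the line along which they close (so a half turn about z gives the same grasp; the last joint's range is limited). The gripper opens to 85 mm and grips with 20 to 120 N. Pads are 22 mm wide; open, the fingers measure 114 mm over their backs; the gripper's body (76 mm by 85 mm) begins 54 mm behind the grasp point. The pads swing forward as they close: fully open they stand 13 mm farther back than shut.
Start: joints at [1.282, 0.241, 0.005, 1.335, 0, 1.571], TCP at [0.142, 0.479, 0.231] pointing down, gripper open.
Joint ranges: [-2.72, 2.72], [-1.05, 1.87], [-1.09, 1.28], [-1.99, 2.15], [-1.42, 1.44], [-3.14, 3.14]. Speed limits (rad/s): [2.79, 2.79, 3.14, 3.14, 3.14, 3.14].

### API

Orientations are given as a unit quaternion [x, y, z, w].
In Python, from workcell import * gives the robot as it stands. The module is installed in compiled form; this text tells all that it offers.
- The arm moves only by the tool send_rows, never from a script. Its argument "steps" is text: rows parted by semicolons, each of 7 numbers parted by spaces: the opening, from -1 (shut) to 1 (fully open), then the shift along the world's x, y, z in m, then the turn, a rotation vector about the world's x, y, z in rad. A call has exactly 5 rows; each row shifts and turns the commanded pose from where the row before left it; what a row does not reach is not made up. A row lasts 1/12 s, in which the tool goes at most 41.7 mm and 7.16 degrees, less where a joint would pass 70% of its speed; a pose out of reach is approached as far as the arm can. A call is refused whole if a number of a shift passes 0.0417 or a number of a turn 0.125, either way. A call with a gripper value outside its range is refused whole. The fingers move at their own pace and stop on an object; the grip force is fixed at half the most. Time passes only in rows, so rows that do not move let the fingers close, or fill a call up. It gives the time, the measured TCP pose, the force, the opening and the grip force at its end, in the units of the state.
- get_obs(): the state, without advancing time (a new reading comes with each control period).
- camera(name): name is "side" or "top" or "wrist"; returns a dict with "frame" (400x640x3 uint8, red, green, blue), "range_z" (400x640 float32, m along the optical axis (not along the pixel's ray), 0 where there is no reading), "camera_matrix" (3x3 intrinsics, pixels), "extrinsics" (4x4, takes a point from world to camera coordinates); the wrist camera has in their place "T_tool_cam" (4x4, takes a point from camera to tool coordinates, whose origin is the TCP and whose axes are the flange's). Camera axes: x right, y down, z forward; pixel columns grow to the right and rows downward; lengths in m; the calibration is good to about 2 mm. A picture is of the moment at which its call begins: read the wrist's pose just before it.
- job_done(): hands the job in; it is judged then, once.
The state is a dict: "clock": time; "joint_pos": joint angles; "joint_vel": joint speeds; "tau": joint torques, N m; "eef_pos": TCP position; "tool_rot": TCP orientation; "ft_force": force on the tool from outside, world axes, zero at the start; "ft_torque": the same for the moment, N m; "grip_width": finger opening in m; "grasp_force": force on a finger pad.
Only numpy, scipy, OpenCV 4.12 (cv2) and the standard library are available. Lean on these libraries where they do the work, as an engineer would, in place of code of your own. Each camera call takes 0.05 s, during which the arm holds its last target. There are 200 camera calls.

## Working session

There is one attempt and no reset: what is moved stays moved. The work goes in short steps, Python scripts to look and compute and a tool call to move; the robot and the scene stay as the last step left them, time stands still between calls to the robot, and variables do not carry over. Pictures are saved under pics/ and viewed, at most 10 in all, crops included, and the job is handed in when it is done.

Besides the shell and the picture viewer there is one more tool, called after ">>>" in YAML: its name, and indented under it one key for each argument. send_rows: Moves the arm, as the interface text tells. Its arguments: {"type":"object","properties":{"steps":{"type":"string"}},"required":["steps"]}

```bash
mkdir -p pics; cat > h.py <<'E'
from workcell import *
import numpy as np, cv2
def pts(c):
    K=c["camera_matrix"];z=c["range_z"];v,u=np.mgrid[:400,:640]
    P=np.stack([(u-K[0,2])/K[0,0]*z,(v-K[1,2])/K[1,1]*z,z,np.ones_like(z)],-1)
    return (P@np.linalg.inv(c["extrinsics"]).T)[...,:3]
def save(n,f): cv2.imwrite("pics/"+n+".png",f[...,::-1])
E
python3 - <<'E'
from h import *
o=get_obs();print(o)
t=camera("top");s=camera("side")
save("top0",t["frame"]);save("side0",s["frame"])
np.savez("c0.npz",t=t["frame"],tp=pts(t),s=s["frame"],sp=pts(s))
for c in(t,s):print(c["camera_matrix"],c["extrinsics"])
E
```

```text
{'clock': 0.0, 'joint_pos': array([ 1.28198503e+00,  2.41404253e-01,  3.70143045e-03,  1.33520431e+00,
       -2.18494532e-05,  1.57080192e+00]), 'joint_vel': array([-1.74853383e-03,  1.25600423e-03, -7.03231707e-04, -9.42101626e-04,
        5.39950349e-05,  3.65342758e-04]), 'tau': array([-8.74848647e-04, -3.72319400e+01,  2.52405900e+01,  1.69621973e-02,
       -2.22236026e-04, -2.94260211e-06]), 'eef_pos': array([0.14222906, 0.47867114, 0.23040863]), 'tool_rot': array([ 1.43906964e-01,  9.89590659e-01, -1.04598902e-03, -1.41062868e-04]), 'ft_force': array([ 0.09194611, -0.77430672,  0.24551275]), 'ft_torque': array([ 0.02307231, -0.01074894, -0.01817194]), 'grasp_force': 0.0, 'grip_width': 0.08483781143829258}
[[462.14041262   0.         317.47816183]
 [  0.         462.14041262 201.03147646]
 [  0.           0.           1.        ]] [[ 0.0172326  -0.99978759  0.01130553  0.01577295]
 [-0.99860121 -0.01777524 -0.04979627  0.59884245]
 [ 0.04998665 -0.0104316  -0.99869541  0.97293234]
 [ 0.          0.          0.          1.        ]]
[[436.8325413    0.         315.59212644]
 [  0.         436.8325413  194.69680956]
 [  0.           0.           1.        ]] [[-0.91238793 -0.4092794  -0.00621544  0.57002026]
 [-0.28953916  0.65604097 -0.69697727  0.21582127]
 [ 0.28933603 -0.63411403 -0.71706628  0.85167361]
 [ 0.          0.          0.          1.        ]]
```

View pics/top0.png

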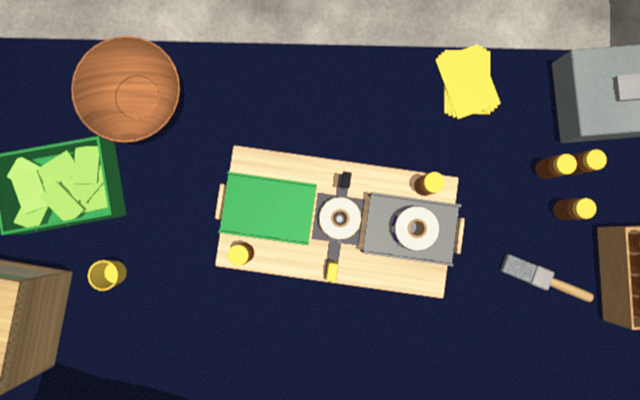

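View pics/side0.png

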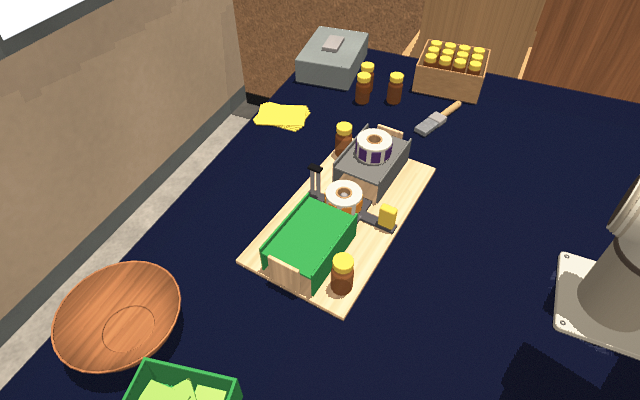

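The top view shows the green tray at (268,209), roll and spindle at (340,219), the yellow handle at (332,271), the spare roll on grey at (415,229), the front jar at (238,254) and the back jar at (432,183). The side view agrees, with the handle at (388,215) and the roll at (344,195).

```bash
python3 - <<'E'
from h import *
d=np.load("c0.npz")
def comps(img,P,lo,hi,name,roi,amin=15):
    hsv=cv2.cvtColor(img,cv2.COLOR_RGB2HSV);m=cv2.inRange(hsv,lo,hi)
    k=np.zeros_like(m);k[roi[1]:roi[3],roi[0]:roi[2]]=255;m&=k
    n,l,st,ce=cv2.connectedComponentsWithStats(m)
    for i in range(1,n):
        if st[i,4]<amin: continue
        p=P[l==i];zt=np.percentile(p[:,2],90);q=p[p[:,2]>zt-.006]
        box=cv2.minAreaRect((q[:,:2]*1000).astype(np.float32))
        print(name,st[i],ce[i].round(1),"ztop",zt.round(4),"med",np.median(q,0).round(4),"box",np.round(box[0],1),np.round(box[1],1),round(box[2],1))
for n,img,P,roi in(("top",d["t"],d["tp"],(200,130,480,310)),("side",d["s"],d["sp"],(230,110,440,320))):
    comps(img,P,(22,120,120),(32,255,255),n+" yellow",roi)
    comps(img,P,(50,100,50),(75,255,255),n+" green",roi,200)
    comps(img,P,(0,0,190),(179,40,255),n+" white",roi,80)
# board top outline
P=d["tp"];hsv=cv2.cvtColor(d["t"],cv2.COLOR_RGB2HSV)
m=(abs(P[...,2]-.012)<.006)&(cv2.inRange(hsv,(10,40,120),(22,160,255))>0)
m[:,:200]=0;m[:,470:]=0;m[:130]=0;m[310:]=0
print("board",cv2.minAreaRect((P[m][:,:2]*1000).astype(np.float32)),m.sum())
E
```

```text
top yellow [423 172  21  21 345] [433.3 181.9] ztop 0.1042 med [ 0.6351 -0.1998  0.1021] box [587.6 -94.2] [ 37.2 270.2] 24.2
top yellow [228 245  21  20 341] [237.9 254.5] ztop 0.1049 med [0.487  0.1793 0.1028] box [506.2 114.5] [ 37.6 173.9] 16.6
top yellow [326 262  12  19 193] [331.7 271. ] ztop 0.0775 med [ 0.4545 -0.0043  0.0752] box [495.5   7.3] [119.3  26.5] 16.1
top green [ 218  171   98   74 5472] [267.5 208.1] ztop 0.0756 med [0.5792 0.1267 0.0728] box [579.4 124.7] [182.4 121.5] 82.9
top white [ 320  198   41   41 1025] [339.8 217.8] ztop 0.0676 med [ 0.5619 -0.0189  0.0655] box [562.2 -19. ] [82.7 82.2] 57.9
top white [ 396  206   43   45 1210] [417.  228.2] ztop 0.1194 med [ 0.5438 -0.1639  0.1174] box [562.2 -88.3] [237.1  82.9] 76.7
side yellow [253 110  58  22 896] [282.2 118.3] ztop 0.0091 med [ 0.8587 -0.282   0.0071] box [645.9 171.5] [ 163.8 1097.5] 25.4
side yellow [336 121  16  14 181] [343.6 127.9] ztop 0.1041 med [ 0.6366 -0.198   0.1028] box [482.  202.5] [ 37.5 906. ] 21.1
side yellow [378 203  20  27 367] [387.1 216. ] ztop 0.0757 med [ 0.4563 -0.0018  0.0749] box [456.5  -3.7] [20.2 35.4] 80.2
side yellow [332 252  22  22 374] [342.5 262.3] ztop 0.1037 med [0.4879 0.1813 0.1023] box [407. 393.] [ 38.9 496.7] 21.0
side green [ 259  192   99  104 5049] [310.6 238.8] ztop 0.0777 med [0.5813 0.1326 0.0732] box [517.2 340.9] [182.8 660.4] 16.4
side white [357 128  35  23 475] [374.1 139.2] ztop 0.1191 med [ 0.5446 -0.1608  0.1176] box [428.7 207.8] [ 80.3 864.3] 17.6
side white [325 180  37  27 602] [343.6 192.7] ztop 0.0673 med [ 0.5628 -0.0166  0.0656] box [440.  279.8] [ 80.8 729.5] 22.8
board ((555.607177734375, -17.25152587890625), (490.32049560546875, 260.40167236328125), 82.93717956542969) 9851
```

>>> send_rows:
  steps: "1 0.0209 -0.0322 0 0 0 0.0111; 1 0.0209 -0.0322 0 0 0 0.0111; 1 0.0209 -0.0322 0 0 0 0.0111; 1 0.0209 -0.0322 0 0 0 0.0111; 1 0.0209 -0.0322 0 0 0 0.0111"

```text
clock: 0.52
eef_pos: [0.2471, 0.3165, 0.2308]
tool_rot: [0.116, 0.993, -0.0, -0.0]
ft_force: [0.5, 0.6, -0.8]
grip_width: 0.0854
grasp_force: 0.0
```

>>> send_rows:
  steps: "1 0.0209 -0.0322 0 0 0 0.0111; 1 0.0209 -0.0322 0 0 0 0.0111; 1 0.0209 -0.0322 0 0 0 0.0111; 1 0.0209 -0.0322 0 0 0 0.0111; 1 0.0209 -0.0322 0 0 0 0.0111"

```text
clock: 0.93
eef_pos: [0.3517, 0.1555, 0.2312]
tool_rot: [0.088, 0.996, -0.0, -0.0]
ft_force: [1.4, 0.1, 1.0]
grip_width: 0.0852
grasp_force: 0.0
```

>>> send_rows:
  steps: "1 0.0209 -0.0322 0 0 0 0.0111; 1 0.0209 -0.0322 0 0 0 0.0111; 1 0.0209 -0.0322 0 0 0 0.0111; 1 0.0209 -0.0322 0 0 0 0.0111; 1 0.0209 -0.0322 0 0 0 0.0111"

```text
clock: 1.35
eef_pos: [0.4562, -0.0057, 0.231]
tool_rot: [0.061, 0.998, 0.0, -0.0]
ft_force: [0.7, 0.7, 0.7]
grip_width: 0.0851
grasp_force: 0.0
```

```bash
python3 - <<'E'
from h import *
from scipy.spatial.transform import Rotation as R
o=get_obs();w=camera("wrist")
r=R.from_quat(o["tool_rot"]);print(o["eef_pos"],r.as_matrix()[:,1],r.as_matrix()[:,2],o["joint_pos"],o["clock"],o["ft_force"])
T=np.eye(4);T[:3,:3]=r.as_matrix();T[:3,3]=o["eef_pos"]
w["extrinsics"]=np.linalg.inv(T@w["T_tool_cam"]);P=pts(w)
hsv=cv2.cvtColor(w["frame"],cv2.COLOR_RGB2HSV);m=cv2.inRange(hsv,(22,120,120),(32,255,255))
n,l,st,ce=cv2.connectedComponentsWithStats(m)
for i in range(1,n):
    if st[i,4]<100: continue
    q=P[l==i];zt=np.percentile(q[:,2],90);q=q[abs(q[:,2]-zt)<.004]
    print(st[i],zt,cv2.minAreaRect((q[:,:2]*1000).astype(np.float32)))
save("w1",w["frame"])
E
```

```text
[ 0.45624797 -0.00566097  0.2310156 ] [1.21974226e-01 9.92533262e-01 1.09805970e-04] [-5.29708480e-04  1.75728856e-04 -9.99999844e-01] [-1.25194966e-02  1.54735178e-01 -1.03425894e-01  1.31316712e+00
  1.69083575e-04  1.09759147e-01] 1.35 [0.74856614 0.69523296 0.65712664]
[312 160  22  43 867] 0.07624322188371999 ((455.03173828125, -5.7712507247924805), (19.11349105834961, 34.911258697509766), 82.68665313720703)
[ 508  178   55   48 1976] 0.10346838420553453 ((487.5683898925781, 178.1092529296875), (38.981231689453125, 39.30341720581055), 20.735157012939453)
[134 375  15  25 172] 0.10351746925858883 ((636.6132202148438, -216.28616333007812), (9.307744979858398, 30.08325958251953), 89.53996276855469)
```

View pics/w1.png

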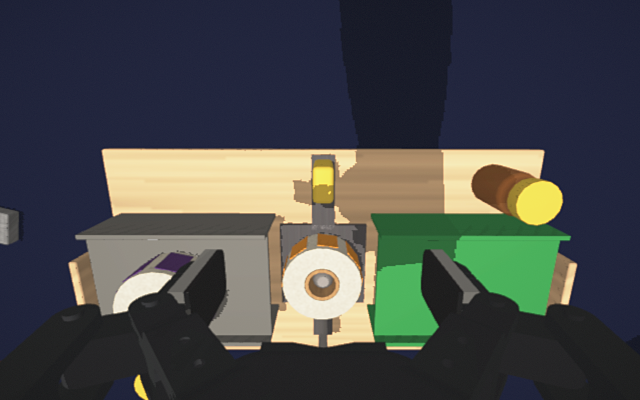

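The wrist view shows the yellow handle top at (323,182), near the gripper's y centre, and the roll at (322,283). The handle measures (0.455,-0.005), so I descend and grip.

>>> send_rows:
  steps: "1 -0.001 0.0005 -0.037 0 0 0; 1 0 0 -0.037 0 0 0; 1 0 0 -0.037 0 0 0; 1 0 0 -0.037 0 0 0; 1 0 0 -0.036 0 0 0"

```text
clock: 1.82
eef_pos: [0.4542, -0.0032, 0.0455]
tool_rot: [0.061, 0.998, 0.0, -0.0]
ft_force: [-0.4, 0.3, 0.1]
grip_width: 0.0853
grasp_force: 0.0
```

>>> send_rows:
  steps: "1 0 0 -0.002 0 0 0; -1 0 0 0 0 0 0; -1 0 0 0 0 0 0; -1 0 0 0 0 0 0; -1 0 0 0 0 0 0"

```text
clock: 2.23
eef_pos: [0.4571, -0.0031, 0.0476]
tool_rot: [0.061, 0.998, 0.0, 0.002]
ft_force: [-0.4, -0.1, 0.1]
grip_width: 0.0386
grasp_force: 0.0
```

>>> send_rows:
  steps: "-1 0 0 0 0 0 0; -1 0 0 0 0 0 0; -1 0 0 0 0 0 0; -1 0 0 0 0 0 0; -1 0 0 0 0 0 0"

```text
clock: 2.65
eef_pos: [0.4562, -0.006, 0.0475]
tool_rot: [0.062, 0.998, -0.003, 0.002]
ft_force: [-3.2, -9.3, 7.5]
grip_width: 0.0191
grasp_force: 58.7
```

>>> send_rows:
  steps: "-1 0 0 0.004 0 0 0; -1 0 0 0.006 0 0 0; -1 0 0 0.006 0 0 0; -1 0 0 0.006 0 0 0; -1 0 0 0.006 0 0 0"

```text
clock: 3.07
eef_pos: [0.4562, -0.006, 0.0732]
tool_rot: [0.062, 0.998, -0.003, 0.001]
ft_force: [4.9, -9.2, -14.1]
grip_width: 0.0192
grasp_force: 59.2
```

>>> send_rows:
  steps: "-1 0 0 0.006 0 0 0; -1 0 0 0.006 0 0 0; -1 0 0 0.006 0 0 0; -1 0 0 0.004 0 0 0; -1 0 0 0.002 0 0 0"

```text
clock: 3.48
eef_pos: [0.4562, -0.006, 0.0974]
tool_rot: [0.062, 0.998, -0.003, 0.001]
ft_force: [5.3, -9.7, -13.4]
grip_width: 0.019
grasp_force: 59.2
```

>>> send_rows:
  steps: "-1 0 0 0.001 0 0 0; -1 0 0 0.001 0 0 0; -1 0 0 0.001 0 0 0; -1 0 0 0 0 0 0; -1 0 0 0 0 0 0"

```text
clock: 3.9
eef_pos: [0.4562, -0.006, 0.1001]
tool_rot: [0.062, 0.998, -0.003, 0.001]
ft_force: [4.5, -8.8, -11.8]
grip_width: 0.019
grasp_force: 59.4
```

>>> send_rows:
  steps: "-1 0 0 0.001 0 0 0; -1 0 0 0.001 0 0 0; -1 0 0 0.0005 0 0 0; -1 0 0 0 0 0 0; -1 0 0 0 0 0 0"

```text
clock: 4.32
eef_pos: [0.4562, -0.006, 0.1025]
tool_rot: [0.062, 0.998, -0.003, 0.001]
ft_force: [6.1, -9.6, -12.2]
grip_width: 0.0188
grasp_force: 59.4
```

>>> send_rows:
  steps: "-1 0 0 0.001 0 0 0; -1 0 0 0 0 0 0; -1 0 0 0.001 0 0 0; -1 0 0 0 0 0 0; -1 0 0 0 0 0 0"

```text
clock: 4.73
eef_pos: [0.4562, -0.006, 0.1028]
tool_rot: [0.062, 0.998, -0.003, 0.001]
ft_force: [10.1, -8.7, -24.8]
grip_width: 0.0191
grasp_force: 60.5
```

The force has risen at 55 mm of travel, so the plate is at its stop. I release and go up.

>>> send_rows:
  steps: "1 0 0 0 0 0 0; 1 0 0 0 0 0 0; 1 0 0 0 0 0 0; 1 0 0 0 0 0 0; 1 0 0 0 0 0 0"

```text
clock: 5.15
eef_pos: [0.4553, -0.003, 0.1056]
tool_rot: [0.061, 0.998, 0.0, 0.001]
ft_force: [0.5, -0.8, 0.1]
grip_width: 0.0782
grasp_force: 0.0
```

>>> send_rows:
  steps: "1 0 0 0 0 0 0; 1 0 0 0.02 0 0 0; 1 0 0 0.04 0 0 0; 1 0 0 0.04 0 0 0; 1 0 0 0.03 0 0 0"

```text
clock: 5.57
eef_pos: [0.4553, -0.0031, 0.238]
tool_rot: [0.061, 0.998, 0.0, 0.001]
ft_force: [1.0, 0.2, 1.1]
grip_width: 0.0851
grasp_force: 0.0
```

```bash
cat >> h.py <<'E'
def look(tag):
    for n,roi in(("top",(200,130,480,310)),("side",(230,110,440,320))):
        c=camera(n);save(n+tag,c["frame"]);P=pts(c);hsv=cv2.cvtColor(c["frame"],cv2.COLOR_RGB2HSV)
        for nm,lo,hi,a in(("yel",(22,120,120),(32,255,255),60),("white",(0,0,190),(179,40,255),80)):
            m=cv2.inRange(hsv,lo,hi);k=m*0;k[roi[1]:roi[3],roi[0]:roi[2]]=255
            N,l,st,ce=cv2.connectedComponentsWithStats(m&k)
            for i in range(1,N):
                if st[i,4]<a: continue
                q=P[l==i];zt=np.median(q[:,2]);zt=np.percentile(q[:,2],85);q=q[abs(q[:,2]-zt)<.005]
                lo_,hi_=np.percentile(q,1,0),np.percentile(q,99,0)
                print(n,nm,st[i],"z",zt.round(4),"mid",((lo_+hi_)/2).round(4),"size",(hi_-lo_)[:2].round(3))
E
python3 - <<'E'
from h import *
o=get_obs();print(o["eef_pos"],o["joint_pos"],o["clock"],o["grip_width"])
look("2")
E
```

```text
[ 0.45528563 -0.00306212  0.23798593] [-6.78541920e-03  1.46960590e-01 -9.44320826e-02  1.32669563e+00
  8.97158748e-05  1.15255427e-01] 5.5667 0.08505147589870803
top yel [423 172  21  21 343] z 0.1037 mid [ 0.6345 -0.1997  0.1025] size [0.037 0.037]
top yel [228 245  21  20 340] z 0.1042 mid [0.487  0.1797 0.1029] size [0.035 0.037]
top white [ 320  196   44   44 1144] z 0.122 mid [ 0.5626 -0.019   0.1208] size [0.078 0.078]
top white [ 396  207   43   44 1199] z 0.1191 mid [ 0.5443 -0.1635  0.1177] size [0.078 0.078]
side yel [253 110  58  22 897] z 0.0087 mid [ 0.8653 -0.2878  0.0073] size [0.142 0.107]
side yel [336 121  16  14 186] z 0.1038 mid [ 0.6371 -0.2009  0.1022] size [0.037 0.038]
side yel [380 185  21  28 408] z 0.13 mid [ 0.4563 -0.0029  0.1289] size [0.035 0.02 ]
side yel [332 252  22  22 382] z 0.1034 mid [0.4883 0.18   0.1021] size [0.037 0.038]
side white [230 114  18  26 166] z -0.7428 mid [ 1.6014 -1.0108 -0.7431] size [0.104 0.192]
side white [357 128  27  23 331] z 0.1189 mid [ 0.5532 -0.1629  0.1177] size [0.064 0.078]
side white [326 161  38  28 649] z 0.1219 mid [ 0.5642 -0.0192  0.1206] size [0.078 0.078]
side white [340 274  24  34  80] z 0.0136 mid [0.4662 0.178  0.0128] size [0.015 0.086]
```

View pics/side2.png

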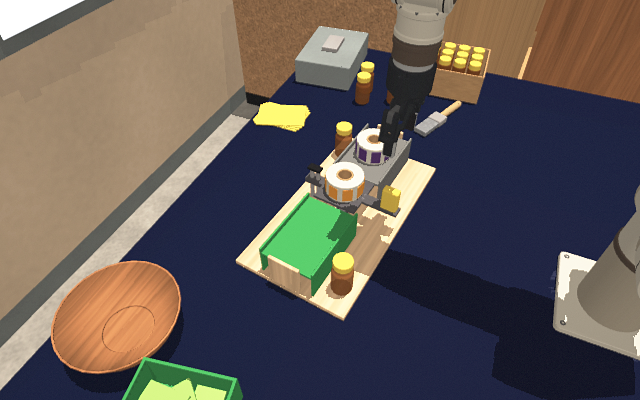

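The side view shows the plate raised with the handle at (391,199), and the roll above the spindle at (345,182). Next I turn the tool by 90° and go between the two rolls, with the fingers half open so they cradle the roll.

>>> send_rows:
  steps: "0 0.0066 -0.0058 0 0 0 -0.1047; 0 0.0066 -0.0058 0 0 0 -0.1047; 0 0.0066 -0.0058 0 0 0 -0.1047; 0 0.0066 -0.0058 0 0 0 -0.1047; 0 0.0066 -0.0058 0 0 0 -0.1047"

```text
clock: 6.08
eef_pos: [0.4877, -0.0323, 0.2341]
tool_rot: [0.32, 0.948, -0.0, -0.001]
ft_force: [-0.2, -0.8, 0.2]
grip_width: 0.0425
grasp_force: 0.0
```

>>> send_rows:
  steps: "0 0.0066 -0.0058 0 0 0 -0.1047; 0 0.0066 -0.0058 0 0 0 -0.1047; 0 0.0066 -0.0058 0 0 0 -0.1047; 0 0.0066 -0.0058 0 0 0 -0.1047; 0 0.0066 -0.0058 0 0 0 -0.1047"

```text
clock: 6.5
eef_pos: [0.5207, -0.0613, 0.234]
tool_rot: [0.554, 0.833, -0.0, -0.001]
ft_force: [0.3, 0.2, 0.3]
grip_width: 0.0426
grasp_force: 0.0
```

>>> send_rows:
  steps: "0 0.0066 -0.0058 0 0 0 -0.1047; 0 0.0066 -0.0058 0 0 0 -0.1047; 0 0.0066 -0.0058 0 0 0 -0.1047; 0 0.0066 -0.0058 0 0 0 -0.1047; 0 0.0066 -0.0058 0 0 0 -0.1047"

```text
clock: 6.92
eef_pos: [0.5538, -0.0903, 0.2339]
tool_rot: [0.751, 0.661, -0.0, -0.001]
ft_force: [0.4, 0.2, -0.3]
grip_width: 0.0427
grasp_force: 0.0
```

```bash
python3 - <<'E'
from h import *
from scipy.spatial.transform import Rotation as R
o=get_obs();print(o["eef_pos"],R.from_quat(o["tool_rot"]).as_matrix()[:,1:],o["joint_pos"],o["clock"],o["grip_width"])
e=np.array([.1229,.9924]);print("target shift",np.array([.5632,-.0188])-.0725*e-o["eef_pos"][:2])
E
```

```text
[ 0.55375451 -0.09029947  0.23387743] [[ 9.91941160e-01 -1.37244900e-03]
 [-1.26691629e-01  3.24919234e-04]
 [-1.40255459e-03 -9.99999005e-01]] [-1.61698891e-01  3.63225960e-01  1.81061450e-01  1.39003867e+00
  9.97230690e-05  1.53613061e+00] 6.9167 0.042732024200560645
target shift [ 0.00053524 -0.00044953]
```

>>> send_rows:
  steps: "0 0.0005 -0.0004 -0.034 0 0 0; 0 0 0 -0.034 0 0 0; 0 0 0 -0.034 0 0 0; 0 0 0 -0.03 0 0 0; 0 0 0 -0.012 0 0 0"

```text
clock: 7.33
eef_pos: [0.5504, -0.0899, 0.0852]
tool_rot: [0.749, 0.663, -0.003, -0.004]
ft_force: [-0.6, 0.4, 0.9]
grip_width: 0.043
grasp_force: 0.0
```

>>> send_rows:
  steps: "0 0.001 0.008 0 0 0 0; 0 0.001 0.008 0 0 0 0; 0 0.001 0.008 0 0 0 0; 0 0.001 0.008 0 0 0 0; 0 0.001 0.008 0 0 0 0"

```text
clock: 7.75
eef_pos: [0.5606, -0.0497, 0.0924]
tool_rot: [0.749, 0.663, 0.001, 0.001]
ft_force: [-0.8, -1.1, -0.0]
grip_width: 0.0429
grasp_force: 0.7
```

>>> send_rows:
  steps: "0 0.001 0.008 0 0 0 0; 0 0.001 0.008 0 0 0 0; 0 0.001 0.008 0 0 0 0; 0 0.001 0.008 0 0 0 0; 0 0.001 0.008 0 0 0 0"

```text
clock: 8.17
eef_pos: [0.5649, -0.0104, 0.0916]
tool_rot: [0.749, 0.663, 0.0, 0.001]
ft_force: [-0.8, -4.1, 3.2]
grip_width: 0.0428
grasp_force: 2.5
```

```bash
python3 - <<'E'
from h import *
look("3")
E
```

```text
top yel [423 172  21  21 343] z 0.1037 mid [ 0.6347 -0.1998  0.1023] size [0.037 0.037]
top yel [228 245  21  20 339] z 0.1042 mid [0.4869 0.1798 0.1029] size [0.035 0.037]
top white [313 173  10 102 705] z 0.5587 mid [0.5281 0.0317 0.5572] size [0.042 0.007]
top white [ 313  173   96  137 9524] z 0.5835 mid [ 0.4867 -0.0076  0.5835] size [0.023 0.081]
top white [ 394  175   45  103 1684] z 0.5563 mid [ 0.5281 -0.0482  0.5561] size [0.051 0.007]
side yel [253 110  58  22 897] z 0.0086 mid [ 0.8643 -0.2906  0.0072] size [0.141 0.111]
side yel [380 186  21  27 411] z 0.1288 mid [ 0.4558 -0.0034  0.1277] size [0.034 0.02 ]
side yel [332 252  22  22 382] z 0.1036 mid [0.4884 0.1803 0.1022] size [0.037 0.037]
side white [230 114  19  25 173] z -0.7429 mid [ 1.6012 -1.0128 -0.743 ] size [0.094 0.186]
side white [416 118  22  15 130] z 0.0204 mid [ 0.4645 -0.4055  0.0193] size [0.047 0.062]
side white [363 128  30  23 406] z 0.119 mid [ 0.5413 -0.1637  0.1178] size [0.068 0.079]
side white [389 167  41  61 195] z 0.014 mid [ 0.4308 -0.1203  0.0126] size [0.032 0.222]
side white [335 271  32  45 323] z 0.0139 mid [0.4652 0.1832 0.0124] size [0.023 0.108]
```

View pics/side3.png

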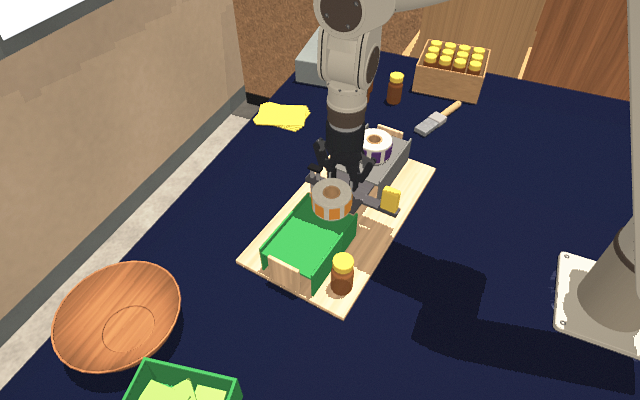

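The roll, now at (331,199), is flat and moving onto the green tray in the cradle. I continue.

>>> send_rows:
  steps: "0 0.001 0.008 0 0 0 0; 0 0.001 0.008 0 0 0 0; 0 0.001 0.008 0 0 0 0; 0 0.001 0.008 0 0 0 0; 0 0.001 0.008 0 0 0 0"

```text
clock: 8.68
eef_pos: [0.569, 0.0305, 0.0903]
tool_rot: [0.749, 0.663, -0.0, -0.001]
ft_force: [-0.2, -1.0, -1.0]
grip_width: 0.0427
grasp_force: 0.6
```

>>> send_rows:
  steps: "0 0.001 0.008 0 0 0 0; 0 0.001 0.008 0 0 0 0; 0 0.001 0.008 0 0 0 0; 0 0.001 0.008 0 0 0 0; 0 0.001 0.008 0 0 0 0"

```text
clock: 9.1
eef_pos: [0.5745, 0.0702, 0.0908]
tool_rot: [0.749, 0.663, -0.0, -0.0]
ft_force: [-0.3, -0.5, -1.0]
grip_width: 0.0427
grasp_force: 0.6
```

>>> send_rows:
  steps: "0 0.001 0.006 0 0 0 0; 0 0 0.003 0 0 0 0; 0 0 0 0 0 0 0; 0 -0.001 -0.008 0 0 0 0; 0 -0.001 -0.008 0 0 0 0"

```text
clock: 9.52
eef_pos: [0.5734, 0.0621, 0.0909]
tool_rot: [0.749, 0.663, 0.0, 0.0]
ft_force: [0.0, -0.1, -0.2]
grip_width: 0.043
grasp_force: 0.0
```

>>> send_rows:
  steps: "0 0 0 0.03 0 0 0; 0 0 0 0.04 0 0 0; 0 0 0 0.04 0 0 0; 0 0 0 0.04 0 0 0; 0 0 0 0 0 0 0"

```text
clock: 9.93
eef_pos: [0.5775, 0.0615, 0.2506]
tool_rot: [0.749, 0.662, 0.007, 0.005]
ft_force: [0.6, 0.2, 1.5]
grip_width: 0.0426
grasp_force: 0.0
```

```bash
python3 - <<'E'
from h import *
print(get_obs()["joint_pos"])
look("4")
E
```

```text
[ 1.06092837e-01  3.84305087e-01  2.54922136e-01  1.42508114e+00
 -3.84971508e-05  1.80051286e+00]
top yel [423 172  21  21 345] z 0.1039 mid [ 0.6346 -0.1997  0.1025] size [0.037 0.037]
top white [  220   135   129   175 18250] z 0.7024 mid [0.5424 0.0554 0.7011] size [0.095 0.079]
top white [ 207  145   22  165 1654] z 0.7031 mid [0.5444 0.0992 0.7013] size [0.079 0.013]
top white [ 396  207   43   44 1198] z 0.1191 mid [ 0.5443 -0.1633  0.1177] size [0.078 0.078]
side yel [253 110  51  22 734] z 0.0086 mid [ 0.8657 -0.2801  0.0071] size [0.142 0.091]
side yel [380 186  21  27 412] z 0.1288 mid [ 0.456  -0.0041  0.1277] size [0.034 0.021]
side yel [332 252  22  22 364] z 0.1036 mid [0.4886 0.1803 0.1019] size [0.037 0.037]
side white [230 114  19  26 162] z -0.7431 mid [ 1.6137 -1.0077 -0.7436] size [0.12  0.202]
side white [357 128  35  23 486] z 0.1189 mid [ 0.5466 -0.1638  0.1175] size [0.078 0.077]
```

View pics/side4.png

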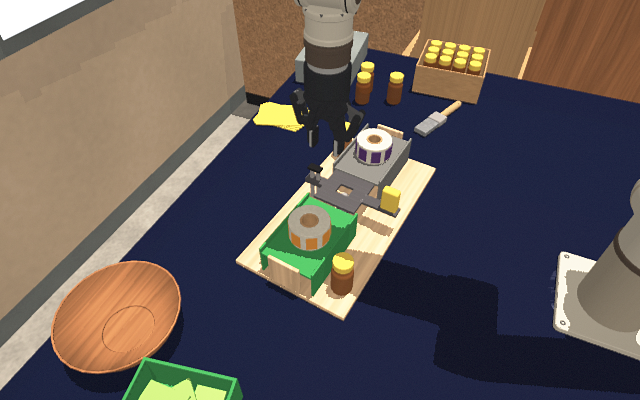

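The roll lies flat on the green tray at (309,227); the plate is up, with the handle at (391,199). I turn back and go above the handle.

>>> send_rows:
  steps: "1 -0.0079 -0.0044 0 0 0 0.1047; 1 -0.0079 -0.0044 0 0 0 0.1047; 1 -0.0079 -0.0044 0 0 0 0.1047; 1 -0.0079 -0.0044 0 0 0 0.1047; 1 -0.0079 -0.0044 0 0 0 0.1047"

```text
clock: 10.45
eef_pos: [0.5322, 0.0394, 0.2386]
tool_rot: [0.55, 0.835, -0.001, -0.002]
ft_force: [-0.5, 0.1, -0.4]
grip_width: 0.0851
grasp_force: 0.0
```

>>> send_rows:
  steps: "1 -0.0079 -0.0044 0 0 0 0.1047; 1 -0.0079 -0.0044 0 0 0 0.1047; 1 -0.0079 -0.0044 0 0 0 0.1047; 1 -0.0079 -0.0044 0 0 0 0.1047; 1 -0.0079 -0.0044 0 0 0 0.1047"

```text
clock: 10.87
eef_pos: [0.4926, 0.0175, 0.2387]
tool_rot: [0.315, 0.949, -0.001, -0.002]
ft_force: [0.1, -0.3, -0.2]
grip_width: 0.0851
grasp_force: 0.0
```

>>> send_rows:
  steps: "1 -0.0079 -0.0044 0 0 0 0.1047; 1 -0.0079 -0.0044 0 0 0 0.1047; 1 -0.0079 -0.0044 0 0 0 0.1047; 1 -0.0079 -0.0044 0 0 0 0.1047; 1 -0.0079 -0.0044 0 0 0 0.1047"

```text
clock: 11.28
eef_pos: [0.4531, -0.0044, 0.2388]
tool_rot: [0.059, 0.998, -0.0, -0.002]
ft_force: [0.0, 0.3, -0.2]
grip_width: 0.0854
grasp_force: 0.0
```

```bash
python3 - <<'E'
from h import *
from scipy.spatial.transform import Rotation as R
o=get_obs();print(o["eef_pos"],R.from_quat(o["tool_rot"]).as_matrix()[:,1:],o["clock"],o["grip_width"])
look("5")
E
```

```text
[ 0.45306625 -0.00440197  0.2387859 ] [[ 1.17678141e-01 -3.96039393e-03]
 [ 9.93051678e-01 -2.64633635e-06]
 [-4.68683418e-04 -9.99992158e-01]] 11.2833 0.08541275166188288
top yel [423 172  21  21 347] z 0.1037 mid [ 0.6345 -0.1998  0.1025] size [0.037 0.037]
top yel [228 245  21  20 343] z 0.1041 mid [0.487  0.1798 0.1033] size [0.035 0.037]
top white [ 244  186   43   43 1138] z 0.1193 mid [0.5801 0.1275 0.1179] size [0.077 0.077]
top white [ 396  206   43   45 1198] z 0.119 mid [ 0.5442 -0.1637  0.1177] size [0.078 0.078]
side yel [253 110  58  22 897] z 0.0087 mid [ 0.8644 -0.2897  0.0073] size [0.142 0.108]
side yel [336 121  16  14 180] z 0.1038 mid [ 0.6366 -0.1995  0.1021] size [0.037 0.038]
side yel [380 186  21  27 406] z 0.1286 mid [ 0.456  -0.0036  0.1276] size [0.035 0.019]
side yel [332 252  22  22 380] z 0.1033 mid [0.4882 0.1802 0.1017] size [0.037 0.038]
side white [230 114  17  26 152] z -0.742 mid [ 1.611  -1.0022 -0.7423] size [0.117 0.196]
side white [357 128  30  23 366] z 0.1189 mid [ 0.5496 -0.1638  0.1176] size [0.072 0.079]
side white [288 205  42  33 847] z 0.1186 mid [0.5809 0.1273 0.1174] size [0.078 0.078]
```

The roll sits at the tray centre at the same height as the spare roll, and the jars have not moved. I grip the handle and lower the plate.

>>> send_rows:
  steps: "1 0.001 0 -0.034 0 0 0; 1 0.001 0 -0.034 0 0 0; 1 0 0 -0.034 0 0 0; 1 0 0 -0.034 0 0 0; -1 0 0 0 0 0 0"

```text
clock: 11.8
eef_pos: [0.4509, -0.0037, 0.098]
tool_rot: [0.063, 0.998, -0.0, -0.007]
ft_force: [-1.6, -0.5, -0.6]
grip_width: 0.0758
grasp_force: 0.0
```

>>> send_rows:
  steps: "-1 0 0 0 0 0 0; -1 0 0 0 0 0 0; -1 0 0 0 0 0 0; -1 0 0 0 0 0 0; -1 0 0 0 0 0 0"

```text
clock: 12.22
eef_pos: [0.4585, -0.0062, 0.1069]
tool_rot: [0.062, 0.998, -0.003, 0.002]
ft_force: [-1.4, -10.8, 4.3]
grip_width: 0.0187
grasp_force: 63.4
```

>>> send_rows:
  steps: "-1 0 0 0 0 0 0; -1 0 0 0 0 0 0; -1 0 0 0 0 0 0; -1 0 0 0 0 0 0; -1 0 0 -0.004 0 0 0"

```text
clock: 12.63
eef_pos: [0.4585, -0.0062, 0.1036]
tool_rot: [0.062, 0.998, -0.003, 0.002]
ft_force: [-1.5, -7.7, 6.3]
grip_width: 0.0186
grasp_force: 63.8
```

>>> send_rows:
  steps: "-1 0 0 -0.006 0 0 0; -1 0 0 -0.006 0 0 0; -1 0 0 -0.006 0 0 0; -1 0 0 -0.006 0 0 0; -1 0 0 -0.006 0 0 0"

```text
clock: 13.05
eef_pos: [0.4585, -0.0062, 0.073]
tool_rot: [0.062, 0.998, -0.003, 0.002]
ft_force: [-1.9, -9.0, 5.9]
grip_width: 0.0188
grasp_force: 63.8
```

>>> send_rows:
  steps: "-1 0 0 -0.006 0 0 0; -1 0 0 -0.006 0 0 0; -1 0 0 -0.004 0 0 0; -1 0 0 -0.001 0 0 0; -1 0 0 0 0 0 0"

```text
clock: 13.47
eef_pos: [0.4585, -0.0062, 0.0555]
tool_rot: [0.062, 0.998, -0.003, 0.002]
ft_force: [-1.2, -7.8, 2.0]
grip_width: 0.0189
grasp_force: 63.2
```

>>> send_rows:
  steps: "-1 0 0 -0.001 0 0 0; -1 0 0 -0.001 0 0 0; -1 0 0 -0.001 0 0 0; -1 0 0 0 0 0 0; -1 0 0 0 0 0 0"

```text
clock: 13.88
eef_pos: [0.4585, -0.0063, 0.0534]
tool_rot: [0.062, 0.998, -0.003, 0.002]
ft_force: [-3.1, -8.1, 9.3]
grip_width: 0.0187
grasp_force: 64.1
```

>>> send_rows:
  steps: "-1 0 0 -0.001 0 0 0; -1 0 0 -0.001 0 0 0; -1 0 0 0 0 0 0; -1 0 0 0 0 0 0; -1 0 0 0 0 0 0"

```text
clock: 14.3
eef_pos: [0.4585, -0.0062, 0.0533]
tool_rot: [0.062, 0.998, -0.003, 0.003]
ft_force: [-7.9, -8.2, 24.5]
grip_width: 0.0187
grasp_force: 66.3
```

>>> send_rows:
  steps: "-1 0 0 -0.001 0 0 0; -1 0 0 -0.001 0 0 0; -1 0 0 0 0 0 0; -1 0 0 0 0 0 0; -1 0 0 0 0 0 0"

```text
clock: 14.72
eef_pos: [0.4585, -0.0062, 0.0531]
tool_rot: [0.062, 0.998, -0.003, 0.003]
ft_force: [-14.6, -8.2, 40.0]
grip_width: 0.0189
grasp_force: 68.5
```

The plate is at its bottom stop. I relax the pressing, release and retreat.

>>> send_rows:
  steps: "-1 0 0 0.001 0 0 0; -1 0 0 0.001 0 0 0; 1 0 0 0 0 0 0; 1 0 0 0 0 0 0; 1 0 0 0 0 0 0"

```text
clock: 15.13
eef_pos: [0.4579, -0.0035, 0.0498]
tool_rot: [0.061, 0.998, 0.0, 0.001]
ft_force: [-0.0, -0.0, -0.0]
grip_width: 0.0542
grasp_force: 0.0
```

>>> send_rows:
  steps: "1 0 0 0 0 0 0; 1 0 0 0 0 0 0; 1 0 0 0 0 0 0; 1 0 0 0 0 0 0; 1 0 0 0.02 0 0 0"

```text
clock: 15.55
eef_pos: [0.4538, -0.0035, 0.0658]
tool_rot: [0.061, 0.998, -0.0, -0.004]
ft_force: [-0.9, 0.0, -0.2]
grip_width: 0.0854
grasp_force: 0.0
```

>>> send_rows:
  steps: "1 0 0 0.04 0 0 0; 1 0 0 0.04 0 0 0; 1 0 0 0.04 0 0 0; 1 -0.02 0 0.03 0 0 0; 1 -0.02 0 0 0 0 0"

```text
clock: 15.97
eef_pos: [0.421, -0.0036, 0.2251]
tool_rot: [0.061, 0.998, 0.0, 0.006]
ft_force: [0.8, -0.6, -0.2]
grip_width: 0.0856
grasp_force: 0.0
```

>>> send_rows:
  steps: "1 -0.02 0 0 0 0 0; 1 -0.02 0 0 0 0 0; 1 0 0 0 0 0 0; 1 0 0 0 0 0 0; 1 0 0 0 0 0 0"

```text
clock: 16.38
eef_pos: [0.3775, -0.0036, 0.2189]
tool_rot: [0.061, 0.998, 0.0, 0.001]
ft_force: [0.0, -0.3, 1.2]
grip_width: 0.0856
grasp_force: 0.0
```

```bash
python3 - <<'E'
from h import *
print(get_obs()["clock"]);look("6")
E
```

```text
16.3833
top yel [423 172  21  21 347] z 0.1037 mid [ 0.6344 -0.1994  0.1026] size [0.037 0.037]
top yel [228 245  21  20 342] z 0.1043 mid [0.487  0.1798 0.103 ] size [0.035 0.036]
top yel [326 262  12  19 194] z 0.0769 mid [ 0.4544 -0.0045  0.0754] size [0.032 0.02 ]
top white [ 244  186   43   43 1148] z 0.1192 mid [0.5801 0.1275 0.1178] size [0.077 0.077]
top white [ 396  206   43   45 1209] z 0.1191 mid [ 0.5442 -0.1637  0.1176] size [0.078 0.078]
side yel [253 110  58  22 896] z 0.0086 mid [ 0.8649 -0.2886  0.0073] size [0.142 0.109]
side yel [336 121  16  14 182] z 0.1033 mid [ 0.637  -0.1996  0.1019] size [0.037 0.038]
side yel [378 203  20  27 367] z 0.0752 mid [ 0.4558 -0.0037  0.0743] size [0.035 0.021]
side yel [332 252  22  22 376] z 0.1034 mid [0.4885 0.1797 0.1021] size [0.037 0.038]
side white [230 114  11  21  92] z -0.7418 mid [ 1.6111 -1.025  -0.7422] size [0.115 0.15 ]
side white [357 128  35  23 477] z 0.1189 mid [ 0.5464 -0.1642  0.1177] size [0.078 0.078]
side white [288 205  42  32 836] z 0.1188 mid [0.5805 0.1276 0.1174] size [0.078 0.078]
```

View pics/side6.png

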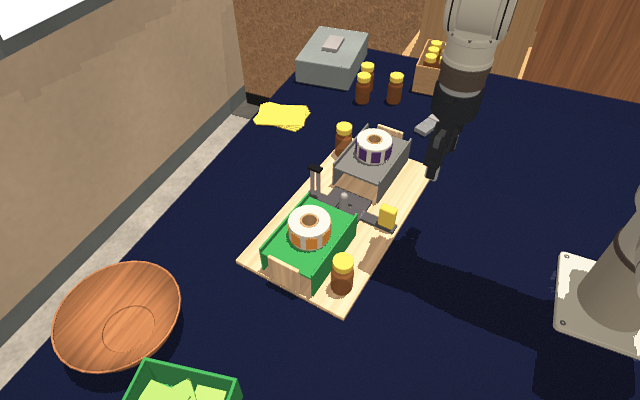

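The roll lies flat on the green tray at (309,227). The handle is back in its starting pixel box at (388,215), with the spindle showing at (345,197), and the jars and spare roll have not moved.

```bash
python3 -c "
from workcell import *
print(job_done())"
```

```text
the job is handed in; nothing more can be done
None
```

The job is handed in: the roll lies flat at the centre of the green tray, the lift plate is back down, the spare roll and jars have not moved, and it took about 16.5 s of robot time.

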